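Step the counter display down by height

ROBOT

A 6-joint arm with a two-finger parallel gripper is mounted at the origin on a cart in front of the work surface, level with it; the furniture and walls round the work are solid. World frame = base frame: x ahead of the robot, y to its left, z up, the work surface at z = 0. Lengths are in mm, angles in rad, forces in N, time in s.
With the tool pointing down it reaches from about 275 to 750 mm from the base axis. Payload 10.2 kg.
Tool frame: the origin (TCP) lies between the finger pads; the fingertips stand 17 mm ahead of it and the grasp point (between the pads) lies 2 mm behind it; z points along the fingers, y is the line along which they close (so a half turn about z gives the same grasp; the last joint's range is limited). The gripper opens to 85 mm and grips with 20 to 120 N. Pads are 22 mm wide; open, the fingers measure 114 mm over their backs; the gripper's body (76 mm by 85 mm) begins 54 mm behind the grasp point. The pads swing forward as they close: fully open they stand 13 mm farther back than shut.
Start: joints at [-1.516, 0.313, 1.498, -0, 1.331, -0.223], TCP at [143.963, -504.882, 220.494] pointing down, gripper open.
Joint ranges: [-2.94, 2.94], [-0.97, 2.17], [0.19, 2.56], [-1.23, 4.37], [0.02, 3.11], [-2.88, 2.88]. Speed limits (rad/s): [2.39, 2.39, 3.01, 3.14, 3.14, 3.14].

INTERFACE

Orientations are given as [roll, pitch, yaw] about the fixed x, y, z axes, in that order (R = Rz(yaw) Ry(pitch) Rx(roll)).
In Python, from bench import ctrl gives the robot as it stands.
- The arm moves only by the shell command python3 jog.py 'ROWS'. ROWS is rows parted by semicolons, their numbers by spaces, 1 to 10 of them, each of 7 numbers: the opening from 0.0 (shut) to 1.0 (fully open), then dx, dy, dz in mm, then a rotation vector rx, ry, rz in rad; each row is the pose to reach, as a shift and turn from the pose commanded when the command began, along the tool's axes at that moment; what a row does not reach only later rows make up. A row lasts 1/12 s, in which the tool goes at most 41.7 mm and 0.125 rad, less where a joint would pass 70% of its speed; a pose out of reach is approached as far as the arm can. The fingers move at their own pace and stop on an object; the grip force is fixed at half the most. Time passes only in rows, so rows that do not move let the fingers close. It prints the time, the measured TCP pose, the force, the opening and the grip force at its end.
- ctrl.get_state(): the state, without advancing time (a new reading comes with each control period).
- ctrl.get_image(name): name is "scene" or "side" or "wrist"; returns the picture (480x640x3 uint8, red, green, blue); there is no depth.
- ctrl.camera_params(name): a dict with "camera_matrix" (3x3 intrinsics, pixels), "k1" (the pictures are not rectified: a ray, as slopes to the right and down, at radius r is drawn at 1 + k1 r^2 times it, then the intrinsics apply), "R" (3x3) and "t" (3): a world point X has camera coordinates R X + t. Camera axes: x right, y down, z forward; pixel columns grow to the right and rows downward; lengths in mm; the calibration is good to about 2 mm. A picture is of the moment at which its call begins: read the wrist's pose just before it. camera_params takes no time and is no camera call; for the wrist camera it gives the pose at the moment of the call.
- ctrl.close_job(): hands the job in; it is judged then, once.
The state is a dict: "time_s": time; "joints": joint angles; "joint_velocities": joint speeds; "joint_torque": joint torques, N m; "ee_pos": TCP position; "orientation": TCP orientation; "force": force on the tool from outside, world axes, zero at the start; "torque": the same for the moment, N m; "opening": opening from 0.0 (shut) to 1.0 (fully open); "grip_force": force on a finger pad.
Only numpy, scipy, OpenCV 4.12 (cv2) and the standard library are available. Lean on these libraries where they do the work, as an engineer would, in place of code of your own. Each camera call takes 0.05 s, during which the arm holds its last target. There are 200 camera calls.

TASK

Set out the counter display: stand the pocket card game, the travel game box, the paint pot and the die on the four round marks of the wooden display rail, one centred on each mark, in order of height, with the tallest on the mark beside the turned wooden post and the shortest at the other end. Keep them all the way up they stand now, and leave the sand timer standing where it is.

Things in the scene. Friction and masses are not known exactly. Their poses are not given: they have to be found in the camera images.
- pocket_pack: thin upright game box, dark, 74 mm long, 19 mm thick, 98 mm tall, 0.09 kg; the tallest. Origin: centre of its underside; z up; its long side lies 0.06 rad clockwise (seen from above) of its x axis; grasp across the 19 mm thickness
- travel_game: upright blue game box, 110 mm long, 38 mm thick, 68 mm tall, 0.2 kg; second in height. Origin: centre of its underside; z up; its long side lies 0.21 rad anticlockwise (seen from above) of its x axis; grasp across the 38 mm thickness
- paint_pot: round hobby paint pot with a pale cap, 30 mm across, 46 mm tall, straight-sided, 0.045 kg; third in height. Origin: centre of its underside; z up
- die: six-sided die, 19 mm cube, 0.015 kg; the shortest. Origin: centre of its underside; z up; its faces are turned 0.35 rad anticlockwise (seen from above) of its x and y axes
- mark_1: flat dark-wood disc, 40 mm across, the leftmost (+y end) of four alike in a straight row 95 mm apart, inlaid flush (fixed) in the pale wooden display rail: a board 490 mm long, roughly along world y, 110 mm deep, top at z = 0.012. Origin: the disc's centre, on the rail's top; y axis along the rail, to the robot's left
- mark_2: flat dark-wood disc, 40 mm across, second from the left of four alike in a straight row 95 mm apart, inlaid flush (fixed) in the pale wooden display rail: a board 490 mm long, roughly along world y, 110 mm deep, top at z = 0.012. Origin: the disc's centre, on the rail's top; y axis along the rail, to the robot's left
- mark_3: flat dark-wood disc, 40 mm across, third from the left of four alike in a straight row 95 mm apart, inlaid flush (fixed) in the pale wooden display rail: a board 490 mm long, roughly along world y, 110 mm deep, top at z = 0.012. Origin: the disc's centre, on the rail's top; y axis along the rail, to the robot's left
- mark_4: flat dark-wood disc, 40 mm across, the rightmost (-y end) of four alike in a straight row 95 mm apart, inlaid flush (fixed) in the pale wooden display rail: a board 490 mm long, roughly along world y, 110 mm deep, top at z = 0.012. Origin: the disc's centre, on the rail's top; y axis along the rail, to the robot's left
- post: turned dark-wood post, foot 40 mm across, 52 mm tall above the rail, with a knob at the top; fixed at one end of the rail, 80 mm beyond the end mark (either mark_1 or mark_4, it differs from start to start); the other end has only a low bar, 8 mm high. Origin: centre of its foot, on the rail's top
- sand_timer: sand timer, 36 mm across, 85 mm tall, dark wooden ends and glass between three thin rods, standing loose behind the right part of the rail; a bystander, to be left standing. Origin: centre of its underside; z up. (Fixed near it all: a 0.7 m tall counter spinner, 190 mm radius, axis at x 0.52, y 0.50, left of the work; a cash drawer 92 mm high behind the rail)

How it is judged:
By the outcome, as a careful person would: the job done as asked, in the order asked, and still so for the second after the job is handed in, with the robot touching nothing.
It also fails if it takes over 115 s, if anything falls off the work surface, if the arm or the gripper's body presses on something with over 40 N, if the wrist force passes 120 N, or if a joint passes its speed limit or range.

## Working session

There is one attempt and no reset: what is moved stays moved. The work goes in short steps, Python scripts to look and compute and a shell command to move; the robot and the scene stay as the last step left them, time stands still between calls to the robot, and variables do not carry over. Pictures are saved under pics/ and viewed, at most 14 in all, crops included, and the job is handed in when it is done.

```bash
ls; mkdir -p pics; python3 - <<'E'
from bench import ctrl
import cv2
for n in("scene","side"):
    cv2.imwrite(f"pics/{n}0.png",ctrl.get_image(n)[:,:,::-1])
    p=ctrl.camera_params(n);print(n,p)
s=ctrl.get_state();print(s)
E
```

```text
bench.py
jog.py
pics
scene {'camera_matrix': array([[574.03699494,   0.        , 318.9036574 ],
       [  0.        , 574.03699494, 241.29463877],
       [  0.        ,   0.        ,   1.        ]]), 'k1': -0.012018519456357533, 'R': array([[-4.46727388e-01, -8.94670109e-01, -1.91877893e-04],
       [-6.31880858e-01,  3.15663067e-01, -7.07872453e-01],
       [ 6.33372893e-01, -3.16104768e-01, -7.06340253e-01]]), 't': array([320.78339826, 391.77320475, 777.44051098])}
side {'camera_matrix': array([[513.15089454,   0.        , 313.41919051],
       [  0.        , 513.15089454, 245.72153001],
       [  0.        ,   0.        ,   1.        ]]), 'k1': -0.09103465789481097, 'R': array([[ 0.99318919, -0.11473975, -0.02024914],
       [-0.08308834, -0.57565557, -0.81345989],
       [ 0.08167966,  0.80960203, -0.58126843]]), 't': array([-579.83666386,  101.18251224,  828.61070142])}
{'time_s': 0.1, 'joints': array([-1.51636082e+00,  3.13407176e-01,  1.49835571e+00, -4.27641190e-06,
        1.33097357e+00, -2.23373352e-01]), 'joint_velocities': array([ 0.00040419, -0.00142163, -0.0031134 , -0.00135202, -0.00141024,
        0.00156341]), 'joint_torque': array([ 1.66720551e-03, -4.12906301e+01, -2.60143876e+01, -2.71070776e-04,
        3.04493740e-03,  4.99513519e-06]), 'ee_pos': array([ 143.96847562, -504.63189981,  219.9876183 ]), 'orientation': array([-3.14047635e+00, -2.49326281e-04,  2.77809737e-01]), 'force': array([-0.07954116,  0.03390865, -0.66201163]), 'torque': array([ 0.02004507,  0.02463001, -0.00668646]), 'grip_force': 0.0, 'opening': 1.000240877331325}
```

View pics/scene0.png

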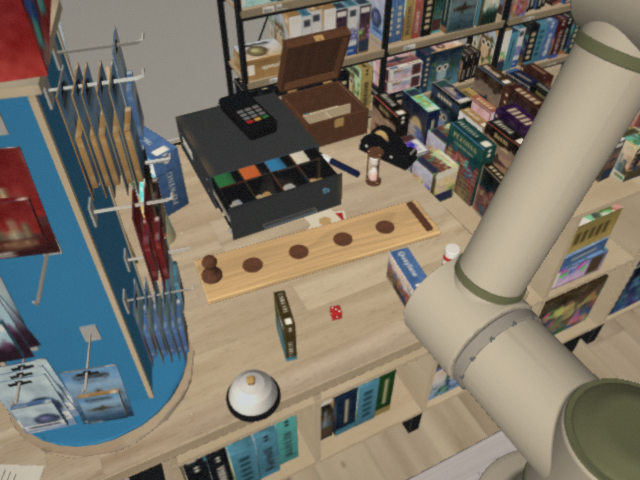

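View pics/side0.png

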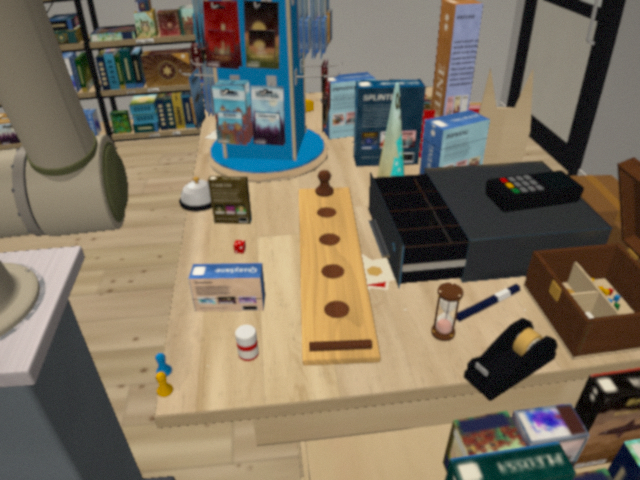

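The post is at the left (+y) end, beside mark_1: scene (211,268), side (325,183). In the scene view the marks are at (253,265), (299,252), (343,239) and (385,228). In the side view, the die is at (239,246), the pot at (246,342), the travel box at (228,288) and the pack at (230,200). Next I'll turn these pixels into rough positions.

```bash
cat > h.py <<'E'
import numpy as np, cv2
from bench import ctrl
def save(n,f):
    p=ctrl.camera_params(n); im=ctrl.get_image(n)[:,:,::-1].copy(); cv2.imwrite(f"pics/{f}.png",im); np.savez(f"pics/{f}.npz",**p); return im,p
def ray(p,u,v):
    K=p["camera_matrix"]; k=float(p["k1"])
    d=cv2.undistortPoints(np.array([[[u,v]]],float),K,np.array([k,0,0,0,0]))[0,0]
    R=p["R"]; return -R.T@p["t"], R.T@np.array([d[0],d[1],1])
def onz(p,u,v,z):
    o,d=ray(p,u,v); return o+d*(z-o[2])/d[2]
def tri(p,a,q,b):
    o,d=ray(p,*a);e,f=ray(q,*b)
    s=np.linalg.lstsq(np.c_[d,-f],e-o,rcond=None)[0]
    x=o+d*s[0];y=e+f*s[1];return (x+y)/2,np.linalg.norm(x-y)
def blobs(mask,amin=40):
    n,l,st,c=cv2.connectedComponentsWithStats(mask.astype(np.uint8),connectivity=8)
    return [(i,st[i],c[i]) for i in range(1,n) if st[i][4]>=amin],l
def tool(dworld):
    from scipy.spatial.transform import Rotation as Ro
    s=ctrl.get_state(); return Ro.from_euler('xyz',s["orientation"]).inv().apply(np.asarray(dworld,float))
E
python3 - <<'E'
from h import *
np.set_printoptions(precision=1,suppress=True)
A=ctrl.camera_params("scene");B=ctrl.camera_params("side")
for im,n,pp in((cv2.imread("pics/scene0.png"),"scene",A),(cv2.imread("pics/side0.png"),"side",B)):
    for (u,v) in {"scene":[(253,265),(299,252),(343,239),(385,228)],"side":[(327,212),(330,239),(333,271),(337,309)]}[n]:
        # refine: dark local blob
        g=im[v-14:v+15,u-22:u+23].max(2); m=g<115
        b,l=blobs(m,30)
        if b:
            c=max(b,key=lambda t:t[1][4]); print(n,"mark",c[2]+[u-22,v-14],c[1][4],onz(pp,*(c[2]+[u-22,v-14]),12))
        else: print("none",g.min())
print("die",onz(B,239,246,10),onz(A,336,312,10),"pot",onz(B,246,331,46),onz(A,451,249,46))
print("packtop side",[onz(B,u,v,98) for u,v in((212,178),(248,178))],"scene",onz(A,282,294,98))
print("travel top side",[onz(B,u,v,68) for u,v in((193,266),(263,266))])
print("timer base",onz(B,443,335,0), "post",onz(B,325,193,12),onz(A,211,278,12))
E
python3 - <<'E'
import cv2
a=cv2.imread('pics/side0.png')[150:370,150:370];b=cv2.imread('pics/scene0.png')[230:370,240:480]
a=cv2.resize(a,None,fx=2.6,fy=2.6,interpolation=cv2.INTER_CUBIC);cv2.imwrite('pics/c1.png',a)
E
```

```text
scene mark [252.2 264.6] 209 [629.5 188.3  12. ]
scene mark [298.4 251.2] 193 [622.1  93.3  12. ]
scene mark [342.4 238.7] 178 [614.3  -1.1  12. ]
scene mark [384.6 226.6] 171 [606.6 -95.8  12. ]
side mark [325.9 212. ] 101 [630.4 184.7  12. ]
side mark [328.8 239. ] 137 [623.   90.3  12. ]
side mark [332.2 271. ] 184 [615.6  -4.2  12. ]
side mark [336.3 309.1] 267 [608.1 -99.   12. ]
die [457.9  94.7  10. ] [456.4  96.4  10. ] pot [ 471.8 -162.8   46. ] [ 467.6 -155.6   46. ]
packtop side [array([415.4, 200.4,  98. ]), array([483.5, 189.3,  98. ])] scene [469.  192.2  98. ]
travel top side [array([392.6, -31.9,  68. ]), array([501.3, -47.1,  68. ])]
timer base [ 759.  -164.7    0. ] post [638.8 260.4  12. ] [632.1 270.7  12. ]
```

View pics/c1.png

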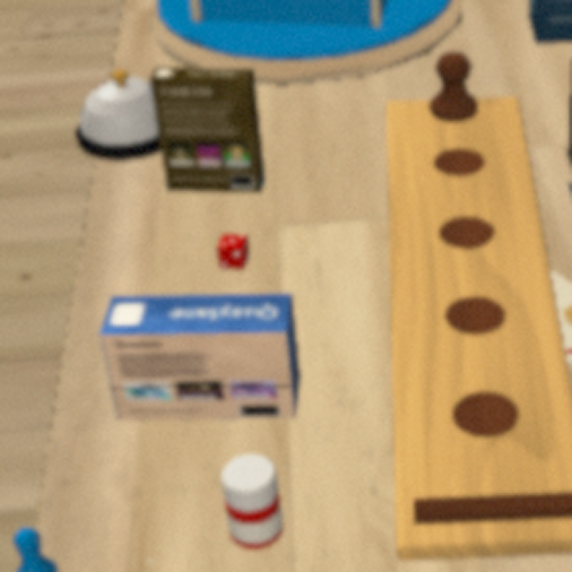

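The crop shows the pack (dark, top edge from (155,70) to (250,70) in the crop), the die (233,250), the blue-topped travel box and the pot. Both boxes have their long side roughly along x. Next I'll work out a look-down pose for the wrist camera.

```bash
cat >> h.py <<'E'
from scipy.spatial.transform import Rotation as Ro
def to(x,y,z,yaw):
    s=ctrl.get_state(); R=Ro.from_euler('xyz',s["orientation"])
    d=R.inv().apply(np.array([x,y,z])-s["ee_pos"]); r=(R.inv()*Ro.from_euler('xyz',[np.pi,0,yaw])).as_rotvec()
    print("t %.2f rows: "%s["time_s"],*np.round(d,1),*np.round(r,4)," dist %.0f"%np.linalg.norm(d))
E
python3 - <<'E'
from h import *
p=ctrl.camera_params("wrist");s=ctrl.get_state()
print(p["camera_matrix"][0,0],p["k1"]);o=-p["R"].T@p["t"];print(tool(o-s["ee_pos"]),tool(p["R"][2]),tool(p["R"][0]))
to(430,40,300,-0.14)
E
```

```text
406.63982016942106 -0.0167031174930639
[  71.61627665   -1.17690374 -153.76166822] [-2.85669893e-01  1.21729451e-06  9.58328082e-01] [4.14906855e-04 9.99999906e-01 1.22410169e-04]
t 0.10 rows:  424.4 -445.4 -79.4 -0.0012 -0.0 0.4178  dist 620
```

```bash
python3 jog.py '1 250 -240 -80 0 0 0.2;1 424 -445 -80 0 0 0.418;1 424 -445 -80 0 0 0.418;1 424 -445 -80 0 0 0.418;1 424 -445 -80 0 0 0.418;1 424 -445 -80 0 0 0.418;1 424 -445 -80 0 0 0.418;1 424 -445 -80 0 0 0.418;1 424 -445 -80 0 0 0.418;1 424 -445 -80 0 0 0.418'; python3 -c "
from h import *
to(490,30,300,-0.14)"
```

```text
time_s: 0.93
ee_pos: [336.6, -137.7, 275.9]
orientation: [3.141, -0.0, -0.141]
force: [1.1, -0.7, 0.0]
opening: 0.997
grip_force: 0.0
t 0.93 rows:  128.3 -187.6 -24.1 0.0001 -0.0003 -0.0007  dist 229
```

```bash
python3 jog.py '1 128 -188 -24 0 0 0;1 128 -188 -24 0 0 0;1 128 -188 -24 0 0 0;1 128 -188 -24 0 0 0;1 128 -188 -24 0 0 0;1 128 -188 -24 0 0 0;1 128 -188 -24 0 0 0;1 128 -188 -24 0 0 0;1 128 -188 -24 0 0 0'; python3 -c "
from h import *
save('wrist','w1')"
```

```text
time_s: 1.68
ee_pos: [488.9, 28.1, 299.3]
orientation: [3.141, 0.001, -0.14]
force: [0.4, 0.1, 0.0]
opening: 1.0
grip_force: 0.0
```

View pics/w1.png

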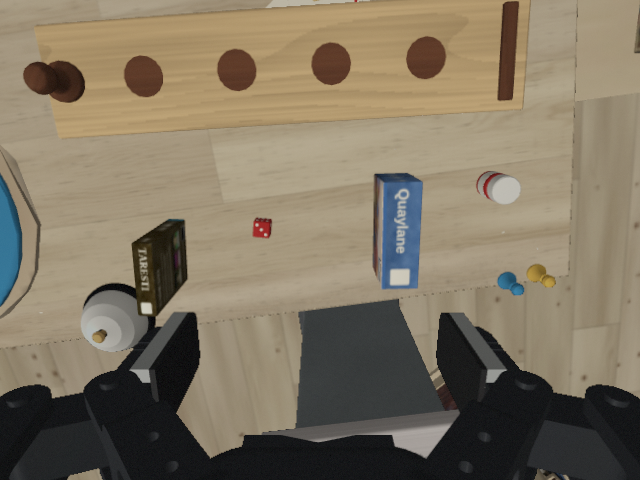

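All the objects are visible: pack top strip around (145,280), die (262,228), travel top (400,231), pot cap (505,188), marks at (143,76), (237,69), (331,63) and (426,57), and a bell at (115,320). Next I'll measure using masks.

```bash
python3 - <<'E'
from h import *
np.set_printoptions(precision=1,suppress=True)
im=cv2.imread("pics/w1.png");p=dict(np.load("pics/w1.npz"))
hsv=cv2.cvtColor(im,cv2.COLOR_BGR2HSV);H,S,V=cv2.split(hsv)
for (u,v) in((143,76),(237,69),(331,63),(426,57)):
    m=V[v-28:v+29,u-28:u+29]<120; b,l=blobs(m,200); c=max(b,key=lambda t:t[1][4])
    print("mark",c[2]+[u-28,v-28],c[1],onz(p,*(c[2]+[u-28,v-28]),12))
def sub(m,x0,y0,x1,y1):
    z=np.zeros(m.shape,np.uint8);z[y0:y1,x0:x1]=m[y0:y1,x0:x1]*255;return z
def quad(m,z,name):
    m=cv2.morphologyEx(m,cv2.MORPH_CLOSE,np.ones((5,5)))
    c=max(cv2.findContours(m,cv2.RETR_EXTERNAL,cv2.CHAIN_APPROX_NONE)[0],key=cv2.contourArea)
    w=np.array([onz(p,*q[0],z)[:2] for q in c],np.float32); r=cv2.minAreaRect(w);print(name,len(c),r, "hull",cv2.boundingRect(c));return c
quad(sub((H>95)&(H<125)&(S>110)&(V>90)|((V>180)&(S<90)),365,165,425,295),68,"travel")
quad(sub(((H<8)|(H>172))&(S>120)|((V>150)&(S<60)),248,210,278,245),10,"die")
c=quad(sub((V>165)&(S<50),470,165,525,208),46,"pot")
cr=np.hstack([cv2.resize(im[210:325,125:200],None,fx=5,fy=5,interpolation=cv2.INTER_CUBIC),cv2.resize(im[160:275,470:545],None,fx=5,fy=5,interpolation=cv2.INTER_CUBIC)])
cv2.imwrite("pics/c2.png",cr)
E
```

```text
mark [143.3  75.9] [   9    8   39   41 1238] [628.9 187.5  12. ]
mark [236.3  69.6] [   9    8   38   42 1257] [621.2  92.9  12. ]
mark [330.7  63.3] [   9    8   39   42 1272] [613.6  -2.   12. ]
mark [425.6  57.3] [   8    7   40   43 1290] [606.1 -96.7  12. ]
travel 280 ((441.2477111816406, -47.30228042602539), (35.76137924194336, 109.23380279541016), 83.42147827148438) hull (382, 181, 40, 108)
die 136 ((452.7125244140625, 96.98881530761719), (29.618759155273438, 40.92467498779297), 6.174050807952881) hull (248, 213, 30, 32)
pot 80 ((467.46258544921875, -160.18658447265625), (28.276710510253906, 27.516902923583984), 88.90479278564453) hull (492, 177, 29, 28)
```

View pics/c2.png

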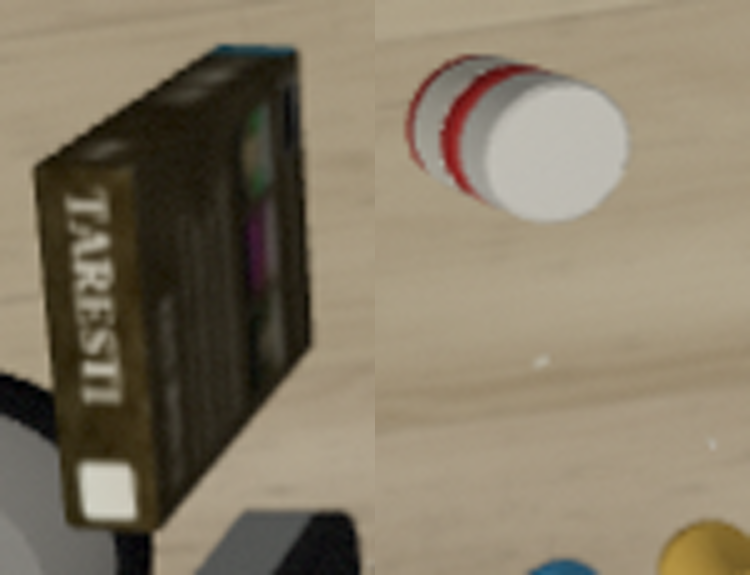

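The pack's top strip has corners at about (132,243.6), (151,243), (138.6,315) and (156.6,316) in the full frame. The pot cap and die are clear.

```bash
python3 - <<'E'
from h import *
np.set_printoptions(precision=1,suppress=True)
im=cv2.imread("pics/w1.png");p=dict(np.load("pics/w1.npz"))
q=np.array([onz(p,u,v,98)[:2] for u,v in((132,243.6),(151,243),(156.6,315.8),(138.6,315))]);print("pack",q.tolist(),q.mean(0),np.linalg.norm(q-np.roll(q,1,0),axis=1))
for d in (q[0]-q[3],q[1]-q[2]): print("long yaw",np.arctan2(d[1],d[0]))
H,S,V=cv2.split(cv2.cvtColor(im,cv2.COLOR_BGR2HSV))
m=np.zeros(H.shape,np.uint8);R=((H<8)|(H>172))&(S>140)&(V>70);m[210:245,245:280]=R[210:245,245:280]*255
m=cv2.morphologyEx(m,cv2.MORPH_CLOSE,np.ones((5,5)))
c=max(cv2.findContours(m,cv2.RETR_EXTERNAL,cv2.CHAIN_APPROX_NONE)[0],key=cv2.contourArea)
w=np.array([onz(p,*a[0],10)[:2] for a in c],np.float32);print("die",cv2.minAreaRect(w),cv2.boundingRect(c))
# bell
for u,v in((99,337),(82,320),(115,285)): print("bell",onz(p,u,v,50 if u==99 else 0))
to(445,185,130,-0.10)
E
```

```text
pack [[477.82221791644275, 201.90561779438224], [475.93904750597943, 184.4445750131676], [403.7251591117837, 197.95632944103062], [406.94969431663526, 215.06582870097077]] [441.1 199.8] [72.1 17.6 73.5 17.4]
long yaw -0.18359737695659026
long yaw -0.18496867705035303
die ((455.3368835449219, 97.2371826171875), (19.382564544677734, 21.341432571411133), 77.43941497802734) (253, 218, 18, 20)
bell [366.  293.1  50. ]
bell [367.8 341.2   0. ]
bell [407.5 287.    0. ]
t 1.73 rows:  -65.5 -149.5 169.5 0.0002 0.0004 -0.0412  dist 235
```

```bash
python3 -c "
from h import *
to(441,199.5,140,-0.184)"
```

```text
t 1.73 rows:  -71.5 -163.3 159.5 0.0002 0.0004 0.0428  dist 239
```

```bash
python3 jog.py '0.7 -71.5 -163.3 160 0 0 0.043;0.7 -71.5 -163.3 160 0 0 0.043;0.7 -71.5 -163.3 160 0 0 0.043;0.7 -71.5 -163.3 160 0 0 0.043;0.7 -71.5 -163.3 160 0 0 0.043;0.7 -71.5 -163.3 160 0 0 0.043;0.7 -71.5 -163.3 160 0 0 0.043;0.7 -71.5 -163.3 160 0 0 0.043;0.7 -71.5 -163.3 160 0 0 0.043;0.7 -71.5 -163.3 160 0 0 0.043'; python3 -c "
from h import *
save('wrist','w2');to(441,199.5,72,-0.184)"
```

```text
time_s: 2.57
ee_pos: [442.3, 199.2, 140.8]
orientation: [-3.141, -0.002, -0.185]
force: [0.3, 0.4, -0.2]
opening: 0.702
grip_force: 0.0
t 2.62 rows:  -1.5 0.0 68.7 -0.0007 -0.002 -0.001  dist 69
```

View pics/w2.png

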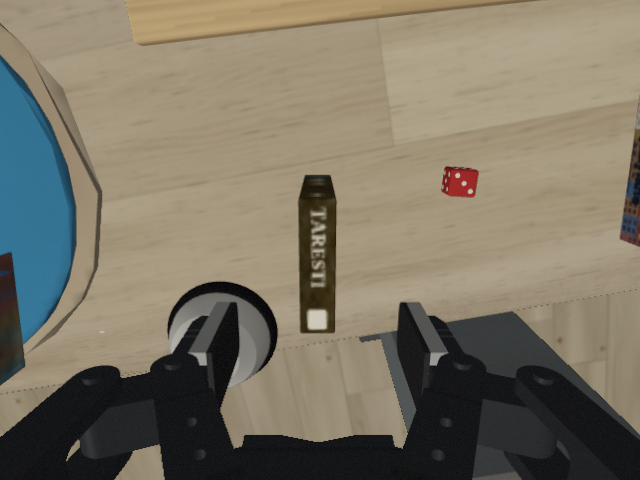

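The pack is centred between the fingers and aligned with them. Its top face runs u 299–336 and v 199–332; the die is at (460,182). I'll check the x position before descending.

```bash
python3 - <<'E'
from h import *
p=dict(np.load("pics/w2.npz"))
q=np.array([onz(p,u,v,98)[:2] for u,v in((299,199),(336,199),(335.5,332),(300,332))]);print(q.mean(0),np.linalg.norm(q-np.roll(q,1,0),axis=1))
q=np.array([onz(p,u,v,19)[:2] for u,v in((451,168),(479,172),(475,197.5),(448,194))]);print("die",q,q.mean(0))
E
```

```text
[441.43983173 199.99268115] [72.53022978 18.08854313 72.525772   19.16329938]
die [[467.33014848 104.11219173]
 [461.2289593   85.73621416]
 [444.31567238  89.74133405]
 [450.11427977 107.78363022]] [455.74726498  96.84334254]
```

```bash
python3 jog.py '0.7 -1.5 0 30 0 0 0;0.7 -1.5 0 69 0 0 0;0.7 -1.5 0 69 0 0 0;0 -1.5 0 69 0 0 0;0 -1.5 0 69 0 0 0;0 -1.5 0 69 0 0 0;0 -1.5 0 69 0 0 0;0 -1.5 0 69 0 0 0;0 -1.5 0 69 0 0 0;0 -1.5 0 69 0 0 0'
```

```text
time_s: 3.45
ee_pos: [441.3, 200.6, 72.9]
orientation: [-3.14, -0.004, -0.183]
force: [-1.7, -0.8, 8.6]
opening: 0.204
grip_force: 59.2
```

```bash
python3 jog.py '0 0 0 -41 0 0 0;0 0 0 -60 0 0 0;0 0 0 -60 0 0 0'; python3 -c "
from h import *
to(629.5,187,125,-0.079)"
```

```text
time_s: 3.7
ee_pos: [442.4, 201.0, 135.8]
orientation: [-3.138, -0.009, -0.183]
force: [0.3, 0.7, -0.8]
opening: 0.203
grip_force: 59.6
t 3.70 rows:  186.5 -20.2 12.5 -0.003 -0.009 -0.104  dist 188
```

```bash
python3 jog.py '0 60 -7 0 0 0 -0.04;0 120 -14 0 0 0 -0.08;0 186 -20 0 0 0 -0.104;0 186 -20 0 0 0 -0.104;0 186 -20 0 0 0 -0.104;0 186 -20 0 0 0 -0.104;0 186 -20 0 0 0 -0.104;0 186 -20 0 0 0 -0.104'; python3 -c "
from h import *
im,p=save('wrist','w3');to(629.5,187,90,-0.079)
np.set_printoptions(precision=1,suppress=True)
V=im.max(2)
b,l=blobs(V<120,300)
for i,s,c in b:
    w=onz(p,*c,12)
    if s[1]+s[3]<478: print(s,c,w)
"
```

```text
time_s: 4.37
ee_pos: [625.6, 186.4, 130.6]
orientation: [3.141, 0.001, -0.079]
force: [0.4, -0.4, -1.3]
opening: 0.208
grip_force: 59.5
t 4.42 rows:  3.9 -0.7 40.9 0.0 0.0005 0.0003  dist 41
[  39    0   83   33 1585] [86.4 11.5] [771.9 315.6  12. ]
[  283     0   357   108 24725] [467.6  54. ] [729.8  86.3  12. ]
[ 159  198   71   67 3427] [193.6 231.3] [631.  273.2  12. ]
[ 427  198   57   55 2428] [454.8 225.1] [621.2  92.6  12. ]
[ 563  198   57   55 2386] [590.9 225.3] [613.8  -2.2  12. ]
[  0 225  83  65 360] [ 39.6 250.3] [625.8 384.8  12. ]
```

View pics/w3.png

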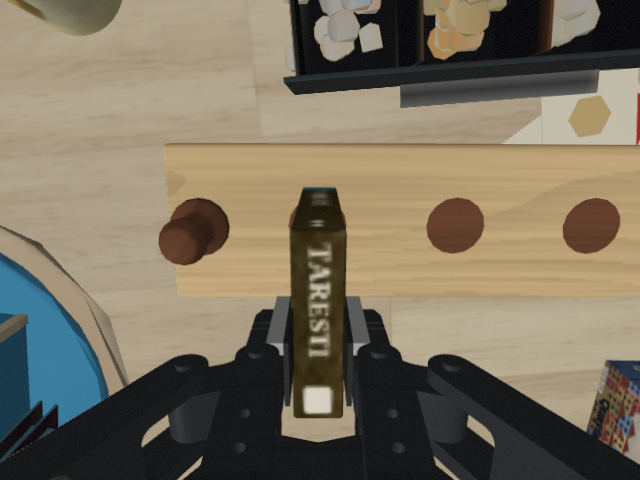

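Pack held upright and square to the rail; marks 2 and 3 are seen at (455,225) and (591,225), which puts mark_1 at about (628.6,187.4). Next I'll find the pack's offset in the hand.

```bash
python3 - <<'E'
from h import *
p=dict(np.load("pics/w3.npz"))
q=np.array([onz(p,u,v,155.7)[:2] for u,v in((291,230),(346,231),(342.5,416),(293.5,417))]);print(q,q.mean(0),np.linalg.norm(q-np.roll(q,1,0),axis=1))
s=ctrl.get_state();print(s["ee_pos"]-[*q.mean(0),0])
E
```

```text
[[663.70838872 192.97600212]
 [661.96238768 175.07725667]
 [589.58703903 180.61940837]
 [590.58754165 199.19397192]] [626.46133927 186.96665977] [73.38474926 17.98370397 72.58723399 18.60148963]
[ -0.92915508  -0.34120521 130.89061222]
```

```bash
python3 -c "
from h import *
to(628.1,187.1,85.3,-0.079)"
```

```text
t 4.42 rows:  2.5 -0.7 45.6 0.0 0.0005 0.0003  dist 46
```

```bash
python3 jog.py '0 2.5 -0.7 15 0 0 0;0 2.5 -0.7 30 0 0 0;0 2.5 -0.7 40 0 0 0;0 2.5 -0.7 44 0 0 0;0 2.5 -0.7 45 0 0 0;0 2.5 -0.7 45 0 0 0;0 2.5 -0.7 45 0 0 0'; python3 -c "
from h import *
to(628.1,187.1,85.3,-0.079)"
```

```text
time_s: 5.0
ee_pos: [629.3, 186.9, 86.6]
orientation: [-3.141, -0.001, -0.079]
force: [0.2, 0.6, -2.2]
opening: 0.201
grip_force: 59.6
t 5.00 rows:  -1.2 -0.1 1.3 -0.0003 -0.0014 -0.0001  dist 2
```

```bash
python3 jog.py '0 -1 0 1.5 0 0 0;0 -1 0 1.5 0 0 0;0.35 -1 0 1.5 0 0 0;0.45 -1 0 1.5 0 0 0;0.45 -1 0 1.5 0 0 0;0.45 -1 0 1.5 0 0 0;0.45 -1 0 -38 0 0 0;0.45 -1 0 -75 0 0 0;0.45 -1 0 -75 0 0 0'; python3 -c "
from h import *
im,p=save('wrist','w4');to(550,80,250,-0.115)"
```

```text
time_s: 5.75
ee_pos: [630.8, 187.3, 168.6]
orientation: [-3.139, -0.012, -0.079]
force: [0.1, -1.2, 1.0]
opening: 0.447
grip_force: 0.0
t 5.80 rows:  -70.4 113.0 -85.7 -0.0017 -0.0079 0.0358  dist 158
```

View pics/w4.png

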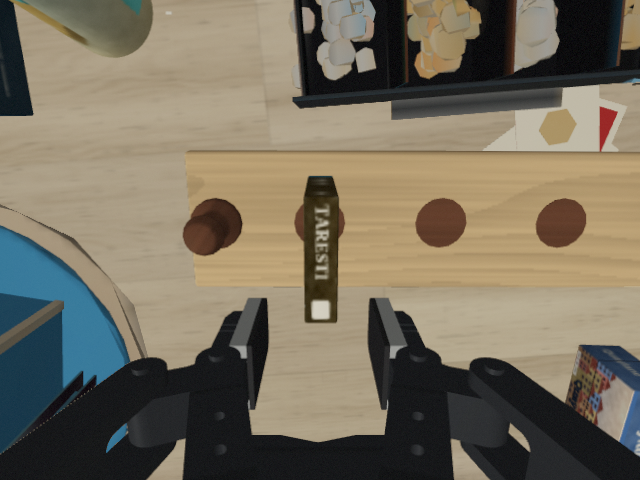

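The pack stands over mark_1, with its top at u 304–340 and v 200–322. The disc shows evenly on both sides at u 295–345.

```bash
python3 - <<'E'
from h import *
p=dict(np.load("pics/w4.npz"))
q=np.array([onz(p,u,v,110)[:2] for u,v in((304,201),(340,201),(336.5,321.5),(305,321.5))]);print(q.mean(0),np.linalg.norm(q-np.roll(q,1,0),axis=1))
print(onz(p,295,222,12),onz(p,345,222,12))
im=cv2.imread("pics/w4.png");b,l=blobs(im.max(2)<120,300)
for i,s,c in b:
    if s[1]+s[3]<478 and s[1]>100: print(s,onz(p,*c,12))
to(441,-47.3,250,-0.12)
E
```

```text
[627.46587211 186.41540711] [70.26647015 19.07204407 70.25974015 18.18782388]
[630.26418907 206.35195306  12.        ] [627.20773141 167.25260221  12.        ]
[ 295  176   50  147 4383] [611.50506052 188.18839048  12.        ]
[ 183  198   60   58 2493] [631.76927094 271.81524086  12.        ]
[ 416  198   50   49 1896] [621.18570776  92.47861769  12.        ]
[ 536  198   50   49 1864] [613.65559689  -2.19716616  12.        ]
t 5.80 rows:  -169.0 248.5 -86.7 -0.0017 -0.0079 0.0408  dist 313
```

```bash
python3 jog.py '0.45 -10 0 -20 0 0 0;0.5 -169 248 -20 0 0 0.041;0.7 -169 248 -20 0 0 0.041;0.8 -169 248 -20 0 0 0.041;0.8 -169 248 -20 0 0 0.041;0.8 -169 248 -20 0 0 0.041;0.8 -169 248 -20 0 0 0.041;0.8 -169 248 -20 0 0 0.041;0.8 -169 248 -20 0 0 0.041;0.8 -169 248 -20 0 0 0.041'; python3 - <<'E'
from h import *
im,p=save('wrist','w5')
H,S,V=cv2.split(cv2.cvtColor(im,cv2.COLOR_BGR2HSV))
m=((H>95)&(H<125)&(S>110)&(V>90)).astype(np.uint8)*255;m=cv2.morphologyEx(m,cv2.MORPH_CLOSE,np.ones((9,9)))
for c in cv2.findContours(m,cv2.RETR_EXTERNAL,cv2.CHAIN_APPROX_NONE)[0]:
    if cv2.contourArea(c)>1500:
        w=np.array([onz(p,*q[0],68)[:2] for q in c],np.float32);print(cv2.boundingRect(c),cv2.minAreaRect(w))
to(441,-47.3,130,-0.12)
E
```

```text
time_s: 6.63
ee_pos: [439.0, -48.3, 180.3]
orientation: [-3.141, 0.001, -0.124]
force: [0.7, 1.2, -0.5]
opening: 0.802
grip_force: 0.0
(288, 146, 57, 158) ((441.05096435546875, -47.23704528808594), (36.18519592285156, 109.13284301757812), 83.45508575439453)
t 6.68 rows:  1.2 -0.1 50.4 -0.0003 0.0002 -0.0021  dist 50
```

View pics/w5.png

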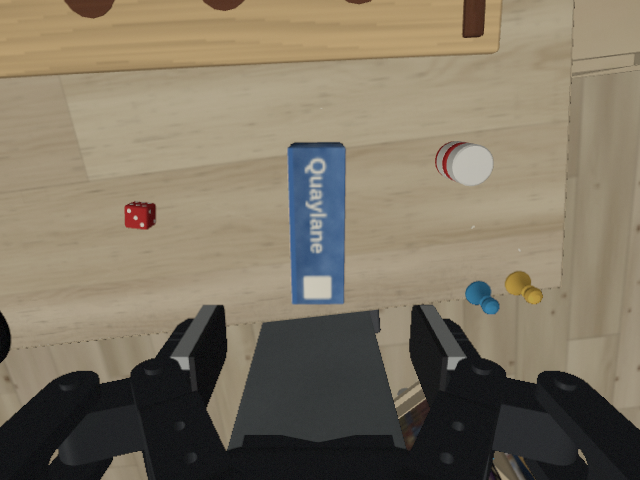

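The travel box is centred between the open fingers at u 288–345, v 142–304, and the measured centre is (441,-47.2). Next I'll descend and grip it.

```bash
python3 jog.py '0.8 1.5 -0.5 40 0 0 -0.01;0.8 1.5 -0.5 80 0 0 -0.01;0.8 1.5 -0.5 115 0 0 -0.01;0.8 1.5 -0.5 135 0 0 -0.01;0.8 1.5 -0.5 135 0 0 -0.01;0.3 1.5 -0.5 135 0 0 -0.01;0 1.5 -0.5 135 0 0 -0.01;0 1.5 -0.5 135 0 0 -0.01;0 1.5 -0.5 135 0 0 -0.01;0 1.5 -0.5 135 0 0 -0.01'; python3 jog.py '0 0 0 0 0 0 0;0 0 0 0 0 0 0'
```

```text
time_s: 7.52
ee_pos: [442.8, -46.8, 47.4]
orientation: [3.141, -0.004, -0.11]
force: [0.5, 1.5, 7.5]
opening: 0.426
grip_force: 60.5
time_s: 7.68
ee_pos: [442.8, -46.9, 47.4]
orientation: [3.141, -0.004, -0.11]
force: [-0.3, 0.6, 6.9]
opening: 0.428
grip_force: 60.5
```

```bash
python3 jog.py '0 0 0 -40 0 0 0;0 0 0 -55 0 0 0;0 0 0 -55 0 0 0;0 0 0 -55 0 0 0'; python3 -c "
from h import *
to(623,93,100,-0.079)"
```

```text
time_s: 8.02
ee_pos: [441.8, -46.7, 101.3]
orientation: [3.141, -0.002, -0.11]
force: [0.0, 0.2, -3.2]
opening: 0.425
grip_force: 62.6
t 8.02 rows:  164.8 -158.8 1.6 0.0006 -0.0021 -0.0311  dist 229
```

```bash
python3 jog.py '0 40 -39 0 0 0 0;0 80 -77 0 0 0 0;0 165 -159 0 0 0 -0.031;0 165 -159 0 0 0 -0.031;0 165 -159 0 0 0 -0.031;0 165 -159 0 0 0 -0.031;0 165 -159 0 0 0 -0.031;0 165 -159 0 0 0 -0.031;0 165 -159 0 0 0 -0.031;0 165 -159 0 0 0 -0.031'; python3 - <<'E'
from h import *
im,p=save('wrist','w6');s=ctrl.get_state();print(s["ee_pos"],s["orientation"])
H,S,V=cv2.split(cv2.cvtColor(im,cv2.COLOR_BGR2HSV))
m=((H>95)&(H<125)&(S>110)&(V>70)).astype(np.uint8)*255;m[:,:200]=0;m[:,440:]=0;m=cv2.morphologyEx(m,cv2.MORPH_CLOSE,np.ones((9,9)))
for c in cv2.findContours(m,cv2.RETR_EXTERNAL,cv2.CHAIN_APPROX_NONE)[0]:
    if cv2.contourArea(c)>1500:
        w=np.array([onz(p,*q[0],68+s["ee_pos"][2]-47.4)[:2] for q in c],np.float32);print(cv2.boundingRect(c),cv2.minAreaRect(w))
b,l=blobs(im.max(2)<120,300)
for i,t,c in b:
    if t[1]+t[3]<478 and t[1]>100: print(t,onz(p,*c,12))
to(622.5,92.9,59.4,-0.079)
E
```

```text
time_s: 8.85
ee_pos: [622.1, 92.5, 100.1]
orientation: [3.141, 0.001, -0.08]
force: [1.0, -0.3, -2.4]
opening: 0.42
grip_force: 62.5
[622.31956234  92.48336611 100.47632643] [ 3.14148489e+00  8.29329693e-04 -8.01878952e-02]
(263, 163, 112, 274) ((627.257080078125, 92.90756225585938), (36.872108459472656, 107.16459655761719), 85.17155456542969)
[ 265  163  109   19 1710] [664.60854777  88.37227941  12.        ]
[ 441  213   62   61 2914] [613.62884833  -2.08006581  12.        ]
[ 592  213   48   61 2381] [605.68562833 -94.09557804  12.        ]
t 8.90 rows:  0.2 -0.4 41.1 0.0001 0.0008 -0.0012  dist 41
```

View pics/w6.png

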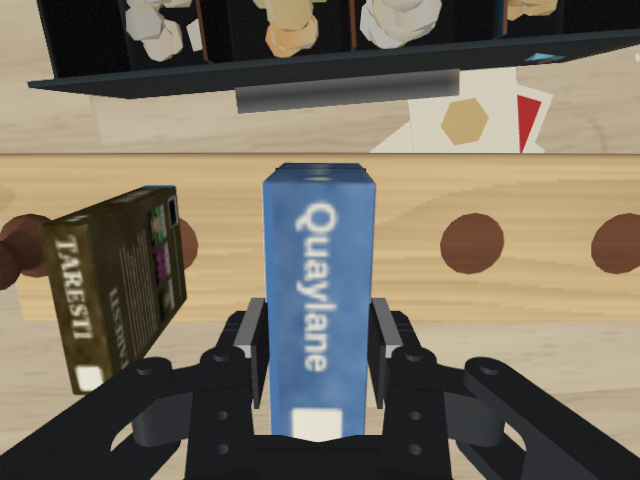

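The box is held square over mark_2, and mark_3 is at (472,243). The top's far edge is at v≈182; the near end is hidden by the gripper, so I'll take the centre from the far edge.

```bash
python3 - <<'E'
from h import *
p=dict(np.load("pics/w6.npz"))
for v in (181,183):
    f=(onz(p,264.5,v,121)+onz(p,375,v,121))/2; print(f, f-55*np.array([np.cos(-.08),np.sin(-.08),0]), np.linalg.norm(onz(p,264.5,v,121)-onz(p,375,v,121)))
to(622.5,92.9,59.4,-0.079)
E
```

```text
[674.85092002  88.35952003 121.        ] [620.02682617  92.75482819 121.        ] 36.03385258917258
[674.20048819  88.410536   121.        ] [619.37639435  92.80584417 121.        ] 36.0839020547798
t 8.90 rows:  0.2 -0.4 41.1 0.0001 0.0008 -0.0012  dist 41
```

```bash
python3 jog.py '0 1 0 15 0 0 0;0 1 0 29 0 0 0;0 1 0 37 0 0 0;0 1 0 39.5 0 0 0;0 1 0 39.5 0 0 0;0 1 0 39.5 0 0 0'
```

```text
time_s: 9.4
ee_pos: [624.2, 93.0, 61.9]
orientation: [-3.142, -0.001, -0.079]
force: [-1.2, -0.1, -2.9]
opening: 0.423
grip_force: 62.5
```

```bash
python3 jog.py '0 -0.7 0 2.3 0 0 0;0 -0.7 0 2.3 0 0 0;0 -0.7 0 2.3 0 0 0'; python3 jog.py '0.6 0 0 0 0 0 0;0.6 0 0 0 0 0 0;0.6 0 0 0 0 0 0;0.6 0 0 0 0 0 0;0.6 0 0 -40 0 0 0;0.6 0 0 -80 0 0 0;0.6 0 0 -110 0 0 0;0.6 0 0 -110 0 0 0;0.6 0 0 -110 0 0 0'; python3 - <<'E'
from h import *
im,p=save('wrist','w7')
H,S,V=cv2.split(cv2.cvtColor(im,cv2.COLOR_BGR2HSV))
m=((H>95)&(H<125)&(S>110)&(V>90)).astype(np.uint8)*255;m[:,:200]=0;m[:,440:]=0;m=cv2.morphologyEx(m,cv2.MORPH_CLOSE,np.ones((9,9)))
for c in cv2.findContours(m,cv2.RETR_EXTERNAL,cv2.CHAIN_APPROX_NONE)[0]:
    if cv2.contourArea(c)>1500:
        w=np.array([onz(p,*q[0],80)[:2] for q in c],np.float32);print(cv2.boundingRect(c),cv2.minAreaRect(w))
b,l=blobs(im.max(2)<120,300)
for i,t,c in b:
    if t[1]+t[3]<478 and t[1]>100: print(t,onz(p,*c,12))
to(467.3,-160,170,-0.079)
E
```

```text
time_s: 9.65
ee_pos: [623.7, 93.1, 59.5]
orientation: [3.142, -0.001, -0.079]
force: [0.0, -0.1, -0.3]
opening: 0.422
grip_force: 62.8
time_s: 10.4
ee_pos: [623.9, 93.2, 170.6]
orientation: [-3.141, -0.004, -0.079]
force: [0.5, 0.4, -0.8]
opening: 0.599
grip_force: 0.0
(291, 154, 61, 170) ((622.3818969726562, 92.59278869628906), (36.24153518676758, 110.21638488769531), 84.9902572631836)
[291 150  61   8 394] [673.1054994   88.14600919  12.        ]
[ 127  175   97  146 9231] [614.34936026 209.47664223  12.        ]
[  47  197   76   57 3067] [631.39205567 278.87678985  12.        ]
[ 416  197   50   48 1850] [613.58780311  -2.19751774  12.        ]
[ 535  197   50   49 1825] [606.04384892 -96.97622372  12.        ]
t 10.45 rows:  -135.3 264.7 -1.3 0.0 0.0 -0.0002  dist 297
```

View pics/w7.png

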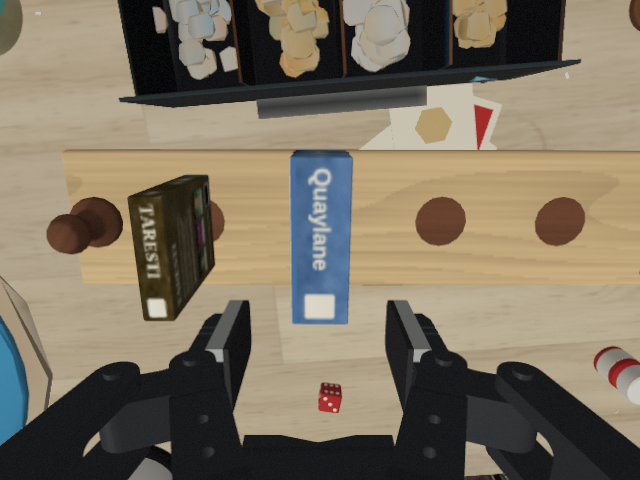

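The travel box stands on mark_2 (centre about (622.4,92.6), mark (621.2,92.5)) and the pack is still upright. Next is the pot.

```bash
python3 jog.py '0.7 -135 265 0 0 0 0;0.7 -135 265 0 0 0 0;0.7 -135 265 0 0 0 0;0.7 -135 265 0 0 0 0;0.7 -135 265 0 0 0 0;0.7 -135 265 0 0 0 0;0.7 -135 265 0 0 0 0;0.7 -135 265 0 0 0 0;0.7 -135 265 0 0 0 0;0.7 -135 265 0 0 0 0'; python3 - <<'E'
from h import *
im,p=save('wrist','w8')
H,S,V=cv2.split(cv2.cvtColor(im,cv2.COLOR_BGR2HSV))
m=((V>150)&(S<45)).astype(np.uint8)*255
for c in cv2.findContours(m,cv2.RETR_EXTERNAL,cv2.CHAIN_APPROX_NONE)[0]:
    if cv2.contourArea(c)>600:
        w=np.array([onz(p,*q[0],46)[:2] for q in c],np.float32);print(cv2.boundingRect(c),cv2.minAreaRect(w),cv2.minEnclosingCircle(w))
to(467.3,-160,28,-0.079)
E
```

```text
time_s: 11.28
ee_pos: [467.6, -159.8, 168.0]
orientation: [-3.14, 0.001, -0.08]
force: [0.6, 1.3, -0.2]
opening: 0.701
grip_force: 0.0
(300, 209, 40, 39) ((467.35784912109375, -160.1295166015625), (27.376096725463867, 27.46529769897461), 85.46182250976562) ((467.5726318359375, -160.06602478027344), 14.322983741760254)
t 11.33 rows:  -0.5 0.9 140.2 -0.001 0.0011 0.0005  dist 140
```

```bash
python3 jog.py '0.7 0 0 40 0 0 0;0.7 0 0 80 0 0 0;0.7 0 0 120 0 0 0;0.7 0 0 138 0 0 0;0.7 0 0 138 0 0 0;0.3 0 0 138 0 0 0;0 0 0 138 0 0 0;0 0 0 138 0 0 0;0 0 0 138 0 0 0;0 0 0 138 0 0 0'; python3 jog.py '0 0 0 0 0 0 0;0 0 0 0 0 0 0;0 0 0 -40 0 0 0;0 0 0 -70 0 0 0;0 0 0 -70 0 0 0;0 0 0 -70 0 0 0'; python3 -c "
from h import *
to(613.6,-2.2,100,-0.079)"
```

```text
time_s: 12.17
ee_pos: [468.9, -160.6, 32.8]
orientation: [3.14, -0.004, -0.079]
force: [0.5, 1.5, 6.3]
opening: 0.298
grip_force: 58.6
time_s: 12.67
ee_pos: [468.7, -160.8, 103.0]
orientation: [3.139, -0.004, -0.079]
force: [-1.4, -0.6, -0.3]
opening: 0.292
grip_force: 59.0
t 12.67 rows:  131.9 -169.5 3.2 0.0023 -0.0044 -0.0  dist 215
```

```bash
python3 jog.py '0 40 -51 0 0 0 0;0 132 -169 0 0 0 0;0 132 -169 0 0 0 0;0 132 -169 0 0 0 0;0 132 -169 0 0 0 0;0 132 -169 0 0 0 0;0 132 -169 0 0 0 0;0 132 -169 0 0 0 0;0 132 -169 0 0 0 0'; python3 - <<'E'
from h import *
im,p=save('wrist','w9');s=ctrl.get_state();print(s["ee_pos"],s["opening"])
b,l=blobs(im.max(2)<120,300)
for i,t,c in b:
    if t[1]+t[3]<478 and t[1]>100: print(t,onz(p,*c,12))
to(613.6,-2.2,100,-0.079)
E
```

```text
time_s: 13.42
ee_pos: [611.8, -3.3, 100.4]
orientation: [3.141, 0.001, -0.08]
force: [0.1, -0.1, -0.8]
opening: 0.296
grip_force: 59.0
[611.93111561  -3.45994613 100.6993631 ] 0.2948164864915602
[ 576  168   55  142 3971] [ 600.76995971 -179.72952235   12.        ]
[   0  181   44  138 4183] [620.58902235 187.39729244  12.        ]
[ 438  209   64   61 2998] [606.03373586 -96.82202375  12.        ]
t 13.47 rows:  1.6 -1.4 0.7 0.0001 0.0008 -0.0018  dist 2
```

View pics/w9.png

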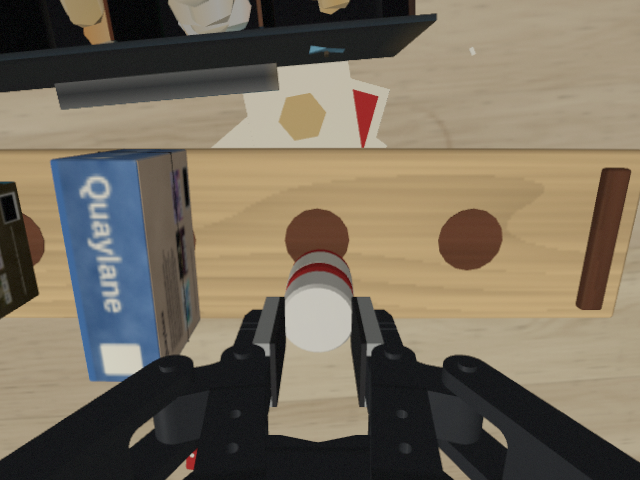

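The pot is held upright, its cap centred at about (319,317), above mark_3 at (317,240). I'll measure the offset to the mark.

```bash
python3 - <<'E'
from h import *
p=dict(np.load("pics/w9.npz"));im=cv2.imread("pics/w9.png")
H,S,V=cv2.split(cv2.cvtColor(im,cv2.COLOR_BGR2HSV))
m=((V>185)&(S<30)).astype(np.uint8)*255;m[:,:270]=0;m[:,370:]=0;m[:270]=0
c=max(cv2.findContours(m,cv2.RETR_EXTERNAL,cv2.CHAIN_APPROX_NONE)[0],key=cv2.contourArea)
w=np.array([onz(p,*q[0],113.8)[:2] for q in c],np.float32);print(cv2.boundingRect(c),cv2.minAreaRect(w))
print(onz(p,319,317,113.8),onz(p,317,240,12))
to(613.6,-2.2,45,-0.079)
E
```

```text
(286, 289, 65, 63) ((610.3530883789062, -2.539285659790039), (24.657705307006836, 26.25885581970215), 85.4251937866211)
[611.91173098  -3.05083014 113.8       ] [612.91022912  -2.17168838  12.        ]
t 13.47 rows:  1.6 -1.4 55.7 0.0001 0.0008 -0.0018  dist 56
```

```bash
python3 jog.py '0 2 -0.9 20 0 0 0;0 2 -0.9 40 0 0 0;0 2 -0.9 50 0 0 0;0 2 -0.9 54 0 0 0;0 2 -0.9 54 0 0 0;0 2 -0.9 54 0 0 0'
```

```text
time_s: 13.97
ee_pos: [615.1, -1.9, 47.7]
orientation: [3.141, -0.001, -0.08]
force: [-0.4, 0.9, -1.4]
opening: 0.294
grip_force: 59.0
```

```bash
python3 jog.py '0 -0.6 0 2.7 0 0 0;0 -0.6 0 2.7 0 0 0;0 -0.6 0 2.7 0 0 0'; python3 jog.py '0.6 0 0 0 0 0 0;0.6 0 0 0 0 0 0;0.6 0 0 0 0 0 0;0.6 0 0 0 0 0 0;0.6 0 0 -40 0 0 0;0.6 0 0 -80 0 0 0;0.6 0 0 -120 0 0 0;0.6 0 0 -120 0 0 0;0.6 0 0 -120 0 0 0'; python3 - <<'E'
from h import *
im,p=save('wrist','w10')
H,S,V=cv2.split(cv2.cvtColor(im,cv2.COLOR_BGR2HSV))
m=((V>150)&(S<45)).astype(np.uint8)*255;m[:170]=0
for c in cv2.findContours(m,cv2.RETR_EXTERNAL,cv2.CHAIN_APPROX_NONE)[0]:
    if cv2.contourArea(c)>600:
        w=np.array([onz(p,*q[0],58)[:2] for q in c],np.float32);print(cv2.boundingRect(c),cv2.minAreaRect(w))
b,l=blobs(im.max(2)<120,300)
for i,t,c in b:
    if t[1]+t[3]<478 and t[1]>100: print(t,onz(p,*c,12))
to(455.5,97,170,-0.23)
E
```

```text
time_s: 14.22
ee_pos: [614.6, -1.7, 45.0]
orientation: [3.141, -0.002, -0.079]
force: [-0.2, -1.2, 3.6]
opening: 0.297
grip_force: 59.5
time_s: 14.97
ee_pos: [615.0, -1.6, 166.4]
orientation: [3.141, -0.005, -0.079]
force: [0.5, 0.8, -2.1]
opening: 0.601
grip_force: 0.0
(156, 295, 33, 25) ((569.8719482421875, 106.11226654052734), (21.71652603149414, 18.557973861694336), 85.58842468261719)
(298, 217, 43, 40) ((613.1159057617188, -1.5611257553100586), (28.118701934814453, 27.08551025390625), 85.48729705810547)
[ 528  164   38  114 2426] [ 600.38367529 -179.05385271   12.        ]
[    0   174   102   148 11105] [615.88204486 217.87933856  12.        ]
[295 196  50  37 892] [621.45241144  -3.39066146  12.        ]
[ 416  196   51   50 1928] [605.92384703 -96.87816854  12.        ]
t 15.02 rows:  -165.9 -85.6 -5.9 -0.0 -0.0005 0.1508  dist 187
```

View pics/w10.png

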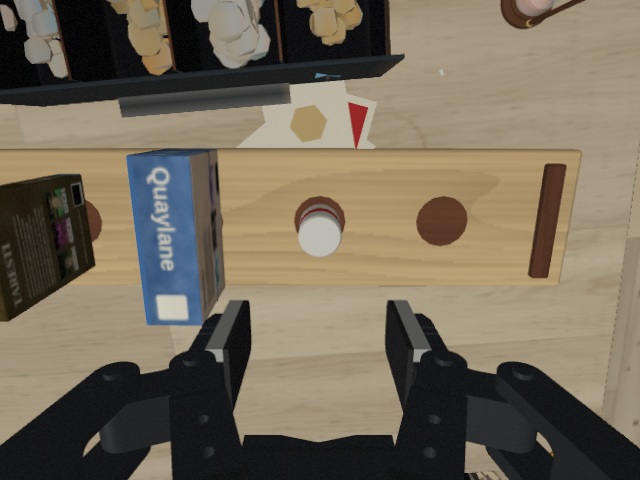

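The pot stands on mark_3, within 1 mm of the mark's centre. Next is the die.

```bash
python3 jog.py '0.6 -166 -86 -6 0 0 0.17;0.6 -166 -86 -6 0 0 0.17;0.6 -166 -86 -6 0 0 0.17;0.6 -166 -86 -6 0 0 0.17;0.6 -166 -86 -6 0 0 0.17;0.6 -166 -86 50 0 0 0.17;0.6 -166 -86 60 0 0 0.17;0.6 -166 -86 60 0 0 0.17;0.6 -166 -86 60 0 0 0.17'; python3 - <<'E'
from h import *
im,p=save('wrist','w11');to(455.5,97,20,-0.26)
c=im[150:270,250:400];cv2.imwrite("pics/c3.png",cv2.resize(c,None,fx=5,fy=5,interpolation=cv2.INTER_CUBIC))
E
```

```text
time_s: 15.77
ee_pos: [454.6, 97.4, 103.2]
orientation: [3.141, 0.004, -0.249]
force: [0.3, 0.4, -0.1]
opening: 0.599
grip_force: 0.0
t 15.82 rows:  -0.0 0.3 84.4 0.0001 0.0008 0.0106  dist 84
```

View pics/c3.png

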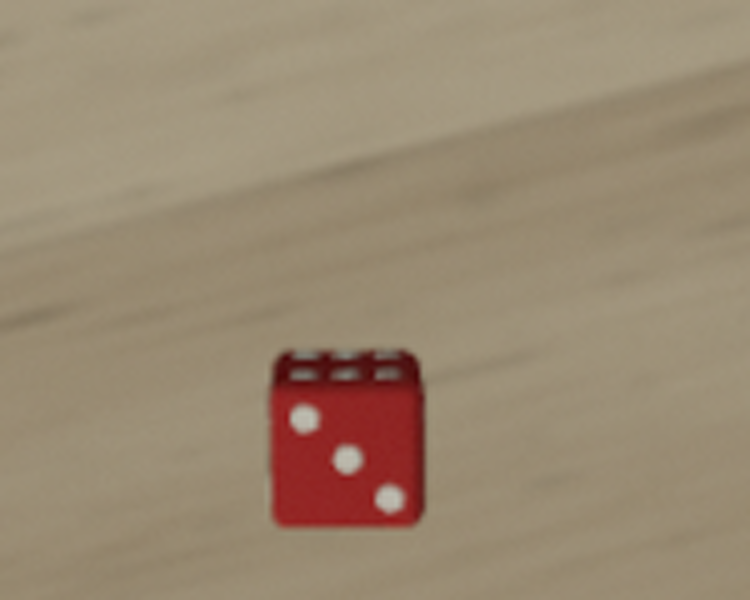

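The die is seen squarely: its top face in the full frame is centred at about (319.4,241.4), so the yaw already fits.

```bash
python3 - <<'E'
from h import *
p=dict(np.load("pics/w11.npz"))
a=onz(p,319.4,241.4,19);print(a,np.linalg.norm(onz(p,304.5,241,19)-onz(p,334.5,241,19)));to(a[0],a[1],20,-0.25)
E
```

```text
[455.4894607   96.55874567  19.        ] 18.286514042174172
t 15.82 rows:  0.1 0.7 84.4 0.0001 0.0008 0.0006  dist 84
```

```bash
python3 jog.py '0.6 0 0.7 40 0 0 0;0.6 0 0.7 70 0 0 0;0.6 0 0.7 82 0 0 0;0.6 0 0.7 83 0 0 0;0.6 0 0.7 83 0 0 0;0.3 0 0.7 83 0 0 0;0 0 0.7 83 0 0 0;0 0 0.7 83 0 0 0;0 0 0.7 83 0 0 0;0 0 0.7 83 0 0 0'; python3 jog.py '0 0 0 0 0 0 0;0 0 0 0 0 0 0;0 0 0 0 0 0 0'; python3 -c "
from h import *
to(606,-97,150,-0.079)"
```

```text
time_s: 16.65
ee_pos: [455.6, 96.7, 21.6]
orientation: [-3.141, -0.001, -0.249]
force: [-1.1, -0.1, 0.1]
opening: 0.002
grip_force: 0.0
time_s: 16.9
ee_pos: [455.3, 96.7, 21.2]
orientation: [-3.142, 0.0, -0.249]
force: [-0.6, 0.3, 0.7]
opening: 0.002
grip_force: 0.0
t 16.90 rows:  193.8 150.5 -128.8 -0.0 0.0 -0.1702  dist 277
```

The grip missed: the fingers closed fully with no grip force. I'll open, raise and find the die again by mask.

```bash
python3 jog.py '0.6 0 0 0 0 0 0;0.6 0 0 0 0 0 0;0.6 0 0 -40 0 0 0;0.6 0 0 -82 0 0 0;0.6 0 0 -82 0 0 0;0.6 0 0 -82 0 0 0'; cat > die.py <<'E'
from h import *
import sys
def die(f,n='wrist',ztop=19,top=True):
    im,p=save(n,f);H,S,V=cv2.split(cv2.cvtColor(im,cv2.COLOR_BGR2HSV))
    m=(((H<8)|(H>172))&(S>140)&(V>60)).astype(np.uint8)*255
    m=cv2.morphologyEx(m,cv2.MORPH_CLOSE,np.ones((5,5)))
    for c in cv2.findContours(m,cv2.RETR_EXTERNAL,cv2.CHAIN_APPROX_NONE)[0]:
        if cv2.contourArea(c)>100:
            q=c[:,0].astype(float);h=cv2.boundingRect(c)
            # bright top face only
            k=np.zeros_like(m);cv2.drawContours(k,[c],-1,255,-1)
            t=((k>0)&((V>110))).astype(np.uint8);t=cv2.morphologyEx(t*255,cv2.MORPH_OPEN,np.ones((3,3)));t=cv2.morphologyEx(t,cv2.MORPH_CLOSE,np.ones((7,7)))
            cc=cv2.findContours(t,cv2.RETR_EXTERNAL,cv2.CHAIN_APPROX_NONE)[0]
            w=np.array([onz(p,*a,ztop/2)[:2] for a in q],np.float32)
            print(n,h,"V",np.median(V[k>0]),"all:",np.round(np.hstack(cv2.minAreaRect(w)),1))
            if cc:
                d=max(cc,key=cv2.contourArea)[:,0].astype(float);w=np.array([onz(p,*a,ztop)[:2] for a in d],np.float32)
                print("   top:",np.round(np.hstack(cv2.minAreaRect(w)),1),cv2.boundingRect(d.astype(np.int32)))
if __name__=="__main__": die(sys.argv[1],sys.argv[2],float(sys.argv[3]))
E
python3 die.py w12 wrist 19; python3 die.py s12 side 19;python3 -c "
from h import *
print(ctrl.get_state()['ee_pos'])"
```

```text
time_s: 17.4
ee_pos: [456.4, 96.7, 105.0]
orientation: [-3.141, -0.004, -0.249]
force: [-0.4, -0.1, -0.3]
opening: 0.602
grip_force: 0.0
wrist (304, 224, 30, 35) V 145.0 all: [455.1  97.2  18.6  22.6  76.4]
   top: [456.   97.2  17.3  16.7  75.8] (304, 231, 29, 27)
side (464, 431, 29, 18) V 115.0 all: [ 744.7 -349.1   39.1   19.2   13. ]
   top: [ 736.2 -355.4   29.6   15.5   10.8] (464, 432, 21, 15)
side (561, 409, 21, 23) V 72.0 all: [ 8.677e+02 -3.404e+02  1.170e+01  3.370e+01  5.000e-01]
side (234, 240, 11, 13) V 159.5 all: [457.8  95.7  39.7  18.5  89.7]
   top: [458.8  82.1  39.   18.1  89.7] (234, 240, 11, 13)
[454.85002656  96.70409626 102.62305269]
```

The die hasn't moved: it is at (455.5,97.0), yaw -0.25. So the fingers closed above it. I'll go lower with a narrow opening, stepping down and watching the force.

```bash
python3 -c "
from h import *
to(455.5,97,20,-0.25)"; python3 jog.py '0.4 0 0 20 0 0 0;0.4 0 0 50 0 0 0;0.4 0 0 70 0 0 0;0.4 0 0 82 0 0 0;0.4 0 0 84 0 0 0;0.4 0 0 84 0 0 0;0.4 0 0 84 0 0 0'; python3 jog.py '0.4 0 0 1 0 0 0;0.4 0 0 2 0 0 0;0.4 0 0 2 0 0 0';  python3 jog.py '0.4 0 0 1 0 0 0;0.4 0 0 2 0 0 0;0.4 0 0 2 0 0 0'
```

```text
t 17.50 rows:  0.6 -0.5 82.6 0.0002 0.001 0.0007  dist 83
time_s: 18.08
ee_pos: [455.4, 96.7, 19.3]
orientation: [3.142, 0.0, -0.249]
force: [-0.3, 0.4, -0.5]
opening: 0.399
grip_force: 0.0
time_s: 18.33
ee_pos: [455.5, 96.7, 17.5]
orientation: [-3.141, -0.001, -0.249]
force: [0.0, 0.4, -0.3]
opening: 0.399
grip_force: 0.0
time_s: 18.58
ee_pos: [455.2, 96.7, 15.1]
orientation: [3.142, 0.0, -0.249]
force: [-0.3, -0.9, -0.5]
opening: 0.399
grip_force: 0.0
```

```bash
python3 jog.py '0.4 0 0 1 0 0 0;0.4 0 0 2 0 0 0;0.4 0 0 2 0 0 0';  python3 jog.py '0.3 0 0 0 0 0 0;0.2 0 0 0 0 0 0;0.1 0 0 0 0 0 0;0 0 0 0 0 0 0;0 0 0 0 0 0 0;0 0 0 0 0 0 0;0 0 0 0 0 0 0'
```

```text
time_s: 18.83
ee_pos: [455.2, 96.7, 13.0]
orientation: [3.142, 0.0, -0.249]
force: [-0.2, -0.1, -0.0]
opening: 0.397
grip_force: 0.0
time_s: 19.42
ee_pos: [455.3, 96.7, 13.2]
orientation: [-3.142, 0.0, -0.249]
force: [-0.0, 0.3, 0.0]
opening: 0.0
grip_force: 0.0
```

```bash
python3 - <<'E'
from h import *
s=ctrl.get_state();e=s["ee_pos"];print(e,s["force"])
for n in("side","scene"):
    im,p=save(n,n+"13")
    for z in range(0,46,5):
        X=p["R"]@np.array([e[0],e[1],z])+p["t"];x=X[:2]/X[2];x=x*(1+p["k1"]*(x@x));u,v=(p["camera_matrix"]@[*x,1])[:2].round().astype(int)
        print(n,z,(u,v),[im[v,u+k].tolist()[::-1] for k in(-8,-4,0,4,8)])
E
python3 die.py s13 side 19
```

```text
[455.29601797  96.69765044  13.15599814] [-0.01568082  0.30220222  0.01234354]
side 0 (np.int64(238), np.int64(250)) [[201, 174, 131], [166, 105, 80], [146, 16, 8], [145, 20, 10], [190, 161, 121]]
side 5 (np.int64(238), np.int64(248)) [[201, 174, 130], [162, 80, 57], [148, 19, 11], [149, 64, 55], [182, 156, 118]]
side 10 (np.int64(238), np.int64(245)) [[202, 176, 130], [179, 77, 58], [174, 5, 3], [161, 33, 30], [183, 153, 114]]
side 15 (np.int64(237), np.int64(243)) [[206, 179, 135], [194, 143, 108], [196, 69, 61], [188, 49, 51], [156, 114, 86]]
side 20 (np.int64(237), np.int64(241)) [[201, 174, 130], [151, 130, 110], [131, 92, 92], [154, 116, 111], [173, 128, 97]]
side 25 (np.int64(237), np.int64(239)) [[199, 173, 132], [63, 63, 62], [39, 39, 46], [122, 120, 117], [194, 163, 122]]
side 30 (np.int64(236), np.int64(236)) [[203, 175, 134], [62, 58, 57], [37, 36, 41], [103, 103, 104], [151, 136, 106]]
side 35 (np.int64(236), np.int64(234)) [[203, 176, 135], [45, 47, 44], [32, 36, 34], [111, 112, 111], [157, 137, 109]]
side 40 (np.int64(236), np.int64(232)) [[201, 171, 135], [46, 45, 47]
[... 1166 characters left out ...]
0, 138]]
scene 40 (np.int64(336), np.int64(302)) [[151, 141, 122], [159, 148, 128], [165, 154, 133], [167, 156, 134], [172, 160, 137]]
scene 45 (np.int64(337), np.int64(300)) [[154, 144, 124], [161, 151, 130], [166, 156, 133], [171, 159, 137], [172, 159, 138]]
side (464, 431, 29, 18) V 115.0 all: [ 745.3 -348.7   38.5   19.    15.5]
   top: [ 735.  -352.4   27.1    9.1   10.9] (464, 433, 20, 11)
side (561, 409, 21, 22) V 71.0 all: [ 868.3 -340.4   32.8   12.9   88.3]
side (591, 368, 49, 10) V 123.0 all: [ 9.694e+02 -2.792e+02  7.590e+01  5.600e+00  3.000e-01]
side (204, 0, 36, 61) V 100.0 all: [ 364.4 2050.4  186.6 1420.7    3.7]
   top: [ 314.7 1795.2   81.8  586.4   14. ] (205, 20, 25, 28)
```

The side view shows the shut fingertips at z≈20 with the TCP reading 13, so they end about 24 mm higher than stated. I need to go about 15 mm lower, watching the force.

```bash
python3 jog.py '0.4 0 0 0 0 0 0;0.4 0 0 0 0 0 0;0.4 0 0 0 0 0 0;0.4 0 0 4 0 0 0;0.4 0 0 8 0 0 0;0.4 0 0 10 0 0 0;0.4 0 0 10 0 0 0'; python3 jog.py '0.4 0 0 2 0 0 0;0.4 0 0 4 0 0 0;0.4 0 0 4 0 0 0';  python3 jog.py '0.3 0 0 0 0 0 0;0.2 0 0 0 0 0 0;0.1 0 0 0 0 0 0;0 0 0 0 0 0 0;0 0 0 0 0 0 0;0 0 0 0 0 0 0;0 0 0 0 0 0 0'
```

```text
time_s: 20.15
ee_pos: [454.9, 96.7, 2.5]
orientation: [3.141, 0.001, -0.249]
force: [0.4, 0.4, -0.6]
opening: 0.403
grip_force: 0.0
time_s: 20.4
ee_pos: [455.2, 96.7, -1.2]
orientation: [3.142, 0.0, -0.249]
force: [-0.3, 0.5, -0.4]
opening: 0.4
grip_force: 0.0
time_s: 20.98
ee_pos: [455.4, 96.7, -0.6]
orientation: [-3.142, -0.0, -0.249]
force: [-1.3, 0.3, 5.1]
opening: 0.198
grip_force: 59.1
```

```bash
python3 jog.py '0 0 0 -40 0 0 0;0 0 0 -80 0 0 0;0 0 0 -100 0 0 0;0 0 0 -100 0 0 0;0 0 0 -100 0 0 0'; python3 -c "
from h import *
to(606,-97,60,-0.079)"
```

```text
time_s: 21.4
ee_pos: [455.6, 96.7, 99.6]
orientation: [-3.141, -0.002, -0.249]
force: [0.1, 0.3, -0.9]
opening: 0.197
grip_force: 58.8
t 21.40 rows:  193.4 150.6 39.9 -0.0002 -0.0019 -0.1702  dist 248
```

```bash
python3 jog.py '0 193 151 0 0 0 -0.17;0 193 151 0 0 0 -0.17;0 193 151 0 0 0 -0.17;0 193 151 0 0 0 -0.17;0 193 151 0 0 0 -0.17;0 193 151 0 0 0 -0.17;0 193 151 0 0 0 -0.17;0 193 151 20 0 0 -0.17;0 193 151 40 0 0 -0.17;0 193 151 40 0 0 -0.17'; python3 jog.py '0 0 0 0 0 0 0;0 0 0 0 0 0 0'; python3 - <<'E'
from h import *
s=ctrl.get_state();z=s["ee_pos"][2]+0.6+19
from die import die
die("w14","wrist",z)
im=cv2.imread("pics/w14.png");p=dict(np.load("pics/w14.npz"));b,l=blobs(im.max(2)<120,300)
for i,t,c in b:
    if t[1]+t[3]<478 and t[1]>100: print(t,onz(p,*c,12))
print(s["ee_pos"]);to(606,-97,12,-0.079)
E
```

```text
time_s: 22.23
ee_pos: [602.2, -96.3, 53.5]
orientation: [-3.139, 0.009, -0.08]
force: [-1.4, 0.5, -0.8]
opening: 0.198
grip_force: 58.8
time_s: 22.4
ee_pos: [605.2, -97.1, 59.5]
orientation: [3.142, -0.0, -0.079]
force: [1.0, 0.8, -0.0]
opening: 0.198
grip_force: 58.8
wrist (294, 282, 49, 63) V 156.0 all: [590.2 -95.2  22.4  32.1  85.5]
   top: [607.5 -96.4  16.7  20.2  85.5] (295, 294, 46, 51)
wrist (96, 249, 54, 53) V 90.0 all: [618.9 -11.1  28.2  14.5  31.9]
wrist (125, 237, 41, 43) V 83.0 all: [625.8 -22.3  24.    8.6  31. ]
wrist (167, 86, 31, 69) V 151.0 all: [681.5 -44.6  12.3  24.8  71. ]
   top: [680.7 -61.4  20.5   8.4   6.2] (168, 87, 29, 67)
[  0 155 516   3 634] [663.77016933 -61.09615562  12.        ]
[ 452  178   48  168 5022] [ 601.08671817 -178.35667253   12.        ]
[  80  227   95   91 4201] [613.25476456  -1.46709789  12.        ]
[  0 294  14  72 547] [575.68661974  82.36276999  12.        ]
[605.2009073  -97.07543219  59.45308783]
t 22.45 rows:  0.5 -0.2 47.9 0.0003 -0.0011 0.0  dist 48
```

```bash
python3 jog.py '0 0 0 15 0 0 0;0 0 0 30 0 0 0;0 0 0 40 0 0 0;0 0 0 45 0 0 0;0 0 0 46 0 0 0;0 0 0 46 0 0 0;0 0 0 46 0 0 0'
```

```text
time_s: 23.03
ee_pos: [605.6, -97.4, 14.0]
orientation: [3.141, -0.001, -0.079]
force: [-0.1, 0.5, 0.3]
opening: 0.197
grip_force: 58.8
```

```bash
python3 jog.py '0 0 -0.4 1 0 0 0;0 0 -0.4 2.2 0 0 0;0 0 -0.4 2.2 0 0 0;0 0 -0.4 2.2 0 0 0'; python3 jog.py '0.3 0 0 0 0 0 0;0.45 0 0 0 0 0 0;0.45 0 0 0 0 0 0;0.45 0 0 0 0 0 0;0.45 0 0 -30 0 0 0;0.45 0 0 -70 0 0 0;0.45 0 0 -110 0 0 0;0.45 0 0 -150 0 0 0;0.45 0 0 -150 0 0 0'; python3 - <<'E'
from h import *
from die import die
die("w15","wrist",31)
im=cv2.imread("pics/w15.png");p=dict(np.load("pics/w15.npz"))
H,S,V=cv2.split(cv2.cvtColor(im,cv2.COLOR_BGR2HSV))
b,l=blobs(im.max(2)<120,300)
for i,t,c in b:
    if t[1]+t[3]<478 and t[1]>100: print(t,onz(p,*c,12))
to(500,30,320,-0.079)
E
```

```text
time_s: 23.37
ee_pos: [605.5, -96.9, 11.5]
orientation: [3.141, -0.001, -0.079]
force: [-0.4, 1.2, 3.3]
opening: 0.197
grip_force: 59.3
time_s: 24.12
ee_pos: [608.0, -97.8, 169.5]
orientation: [3.138, -0.013, -0.079]
force: [1.0, -1.3, 1.4]
opening: 0.448
grip_force: 0.0
wrist (303, 211, 27, 30) V 149.0 all: [604.  -95.9  20.4  23.2  85.5]
   top: [606.2 -95.7  17.2  17.5  85.4] (304, 216, 24, 24)
wrist (219, 106, 19, 45) V 144.0 all: [682.7 -40.7  31.7  12.2   5.1]
   top: [682.7 -41.3  11.7  26.   82.5] (220, 107, 18, 40)
wrist (613, 14, 13, 20) V 101.0 all: [ 731.4 -317.4    5.9   12.3   76.6]
[ 593  105   47   98 3702] [ 640.69429219 -330.50785441   12.        ]
[   0  151  346  175 9706] [619.84496259  96.67814721  12.        ]
[ 407  165   27  114 2180] [ 600.44839528 -177.61673277   12.        ]
[ 172  198   49   52 1358] [615.95808105  -5.70790017  12.        ]
[ 292  198   50   49 1340] [607.7178991  -97.27428678  12.        ]
t 24.17 rows:  -115.3 -118.2 -155.9 0.0022 -0.008 -0.0001  dist 227
```

The die is on mark_4, within about 1 mm. I'll back off and check all four and the timer numerically.

```bash
python3 jog.py '0.45 0 0 -40 0 0 0;0.45 -115 -118 -150 0 0 0;0.45 -115 -118 -150 0 0 0;0.45 -115 -118 -150 0 0 0;0.45 -115 -118 -150 0 0 0;0.45 -115 -118 -150 0 0 0;0.45 -115 -118 -150 0 0 0;0.45 -115 -118 -150 0 0 0;0.45 -115 -118 -150 0 0 0;0.45 -115 -118 -150 0 0 0'; python3 - <<'E'
from h import *
from die import die
die("w16","wrist",31)
im=cv2.imread("pics/w16.png");p=dict(np.load("pics/w16.npz"))
H,S,V=cv2.split(cv2.cvtColor(im,cv2.COLOR_BGR2HSV))
def proj(p,P):
    X=p["R"]@np.array(P,float)+p["t"];x=X[:2]/X[2];x=x*(1+p["k1"]*(x@x));return (p["camera_matrix"]@[*x,1])[:2]
def rep(name,m,z,P,r=70):
    u,v=proj(p,P).astype(int);k=np.zeros(m.shape,np.uint8);k[max(v-r,0):v+r,max(u-r,0):u+r]=m[max(v-r,0):v+r,max(u-r,0):u+r]*255;k=cv2.morphologyEx(k,cv2.MORPH_CLOSE,np.ones((7,7)))
    c=max(cv2.findContours(k,cv2.RETR_EXTERNAL,cv2.CHAIN_APPROX_NONE)[0],key=cv2.contourArea)
    w=np.array([onz(p,*q[0],z)[:2] for q in c],np.float32);print(name,np.round(np.hstack(cv2.minAreaRect(w)),1))
rep("travel",(H>95)&(H<125)&(S>110)&(V>90),80,(621,92.5,80))
rep("pot",(V>150)&(S<45),58,(613.6,-2,58),25)
rep("pack(all dark, incl. side)",V<95,110,(628.6,187,70),60)
a=cv2.imread("pics/side0.png");b,_=save("side","side16")
d=np.abs(a[270:350,420:475].astype(int)-b[270:350,420:475]).max(2);print("timer diff",(d>50).sum(),d.mean())
s=ctrl.get_state();print(s["time_s"],s["ee_pos"])
E
```

```text
time_s: 25.0
ee_pos: [500.0, 29.2, 309.3]
orientation: [-3.141, 0.003, -0.08]
force: [0.4, -0.7, 0.0]
opening: 0.45
grip_force: 0.0
wrist (422, 64, 25, 23) V 156.0 all: [607.1 -98.3  23.8  21.1  85.6]
   top: [605.9 -94.   22.1  18.5  85.7] (423, 65, 23, 21)
travel [621.1  92.9  35.9 107.2  85.2]
pot [612.1  -1.1  28.7  29.4  85.5]
pack(all dark, incl. side) [626.  177.1  82.8  74.3  76. ]
timer diff 0 5.017954545454545
25.1 [500.04820218  29.18594496 309.62722479]
```

```bash
python3 -c "
from bench import ctrl
print(ctrl.close_job())"
```

```text
the job is handed in; nothing more can be done
None
```

The job is handed in: by my last measurements the pack, travel box, pot and die stand upright on marks 1 to 4, tallest beside the post, each within about 2 mm of its mark's centre, and the sand timer is untouched.

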